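Find the soft foot of the alignment plate and shim it

ROBOT

A 6-joint arm with a two-finger parallel gripper is mounted at the origin on a cart in front of the work surface, level with it; the furniture and walls round the work are solid. World frame = base frame: x ahead of the robot, y to its left, z up, the work surface at z = 0. Lengths are in m, angles in degrees, forces in N, time in s.
With the tool pointing down it reaches from about 0.3 to 0.75 m from the base axis. Payload 8.5 kg.
Tool frame: the origin (TCP) lies at the very end of the fingers, on their centre line; the grasp point (between the pads) lies 19 mm behind it; z points along the fingers, y is the line along which they close (so a half turn about z gives the same grasp; the last joint's range is limited). The gripper opens to 85 mm and grips with 20 to 120 N. Pads are 22 mm wide; open, the fingers measure 114 mm over their backs; the gripper's body (76 mm by 85 mm) begins 54 mm behind the grasp point. The pads swing forward as they close: fully open they stand 13 mm farther back than shut.
Start: joints at [55.961, 21.807, 74.336, -0, 83.858, -12.336], TCP at [0.203, 0.511, 0.231] pointing down, gripper open.
Joint ranges: [-178.18, 178.18], [-50.72, 133.34], [12.68, 142.11], [-81.47, 261.47], [9.98, 163.14], [-165.26, 165.26]. Speed limits (degrees/s): [136.94, 136.94, 180, 180, 180, 180].

INTERFACE

Orientations are given as a 3x3 rotation matrix whose columns are the frame's x, y, z axes.
In Python, from rig import observe, cams, ticket gives the robot as it stands.
- The arm moves only by the tool move_arm, never from a script. Its arguments are lists of equal length, an entry for each row: "jaw": the finger opening in cm, from 0 to 8.54; "dp": the shift along the tool's x, y, z in cm, a list of three; "turn": the turn, a rotation vector about the tool's x, y, z in rad, a list of three. In form: {"jaw": [jaw, ...], "dp": [[tx, ty, tz], ...], "turn": [[wx, wy, wz], ...]}. A call has 1 to 12 rows; each row shifts and turns the commanded pose from where the row before left it, along the tool's axes as they then stand; what a row does not reach is not made up. A row lasts 1/12 s, in which the tool goes at most 41.7 mm and 7.16 degrees, less where a joint would pass 70% of its speed; a pose out of reach is approached as far as the arm can. A call is refused whole if a number of a shift passes 4.17 or a number of a turn 0.125, either way. A call with a gripper value outside its range is refused whole. The fingers move at their own pace and stop on an object; "force" is the grip in N (left out, the last holds). Time passes only in rows, so rows that do not move let the fingers close. It gives the time, the measured TCP pose, the force, the opening and the grip force at its end, in the units of the state.
- observe(): the state, without advancing time (a new reading comes with each control period).
- cams.get_image(name): name is "side" or "top"; returns (picture, depth): 420x560x3 uint8, red, green, blue; 420x560 float32, m along the optical axis (not along the pixel's ray), 0 where there is no reading.
- cams.calibration(name): a dict with "vertical_fov" (degrees; the focal length in pixels is half the picture's height over the tangent of half this angle, whatever the lens; pixels are square), "cx", "cy" (the principal point, pixels), "k1" (the pictures are not rectified: a ray, as slopes to the right and down, at radius r is drawn at 1 + k1 r^2 times it, then the intrinsics apply), "view" (4x4, takes a point from world to camera coordinates). Camera axes: x right, y up, looking along -z (the intrinsics and any distortion apply to the point x, -y, -z); pixel columns grow to the right and rows downward; lengths in m; the calibration is good to about 2 mm. A picture is of the moment at which its call begins. calibration takes no time and is no camera call.
- ticket.close_job(): hands the job in; it is judged then, once.
Trained networks look in the newest picture that a camera, given by its name, has taken for a name from the list of things; names that differ only in an ending like _2 or _b are one class to them, and where a whole thing is asked for, a point or a joint stands for the part that bears it (a point fixed in the world has none). Each returns a list of dicts, best first, with "p" (0 to 1); they miss things now and then, are a little off and sometimes report something else, mostly with a low value. They report only what shows in the picture. A call takes as long as a camera call. They do not tell look-alikes from the thing itself.
- cams.spot_in(camera, query): "box" ([centre column, centre row, width, height] as shares, 0 to 1, of the picture: columns of its width, rows of its height, round what is visible of it).
- cams.outline_of(camera, query): "mask" (420x560 bool, what is visible of it) and "box" ([centre column, centre row, width, height] as shares, 0 to 1, of the picture: columns of its width, rows of its height, round what is visible of it).
- cams.mark_of(camera, query): "location" ([column, row] as shares, 0 to 1, of the picture: columns of its width, rows of its height: a listed point, or the origin of a listed thing).
The state is a dict: "time_s": time; "q": joint angles; "qvel": joint speeds; "joint_efforts": joint torques, N m; "position": TCP position; "tool_rot": TCP orientation; "ft_force": force on the tool from outside, world axes, zero at the start; "wrist_torque": the same for the moment, N m; "grip_width": finger opening in m; "gripper_force": force on a finger pad.
Only numpy, scipy, OpenCV 4.12 (cv2) and the standard library are available. Lean on these libraries where they do the work, as an engineer would, in place of code of your own. Each camera call takes 0.05 s, during which the arm holds its last target. There are 200 camera calls.

TASK

The alignment plate rocks, because one of its four feet hangs clear of its seat. With the fingertips press gently down on the foot lugs at the plate's corners, one after another, until you find the one that gives, then press that foot's shim lever down flat so that the plate stands firm and level. Leave the other three shim levers up, do not lift or shift the plate, and leave the things round it where they are.

Things in the scene. Friction and masses are not known exactly. Their poses are not given: they have to be found in the camera images.
- plate: loose bare aluminium plate, 1.4 kg, 151 (x) x 90 (y) x 10 mm, two V-block fixtures bolted on its middle line (tops 55 mm above its underside). At each corner a foot lug sticks out in +y or -y over a steel seat. Origin at the underside, midway between the seats, which lie at x +-54, y +-70 mm; x points away from the robot. Underside 30 mm above the bench, top 40 mm
- foot1 (a point): spot to press on one foot: top face of a lug, straight above its seat, 40 mm above the bench. The lug reaches 28 mm from it to -x, 15 mm to +x, 18 mm to either side. Axes are the plate's. The numbers change corners from run to run; shim1 belongs to this foot, shim2 to foot2 and so on
- shim1 (a joint): steel cam lever of foot 1, in front (-x) of its lug. Pin along y, 29 mm to -x from the foot spot, 18 mm above the bench (14 on some seats); arm 57 mm long, 13 to 18 wide, 6 thick. 0: arm raised 0.62 rad, pointing to -x and up; 0.62: flat, upper face 17 to 22 mm above the bench. Starts at 0 to 0.1, stays where left
- foot2 (a point): same for foot 2. Three feet are sound and do not give. One, any of the four, hangs 4 mm clear of its seat on a light spring pin: it goes down 4 mm under 3 to 6 N, the opposite corner lifting, and comes back up when let go
- shim2 (a joint): same for foot 2. Any shim: pressed straight down 32 mm out from the pin (61 mm to -x from the foot spot) it goes flat; 4 N moves it, up to 10 N near the end, then a hard stop
- foot3 (a point): same for foot 3, see foot1 and foot2
- shim3 (a joint): same for foot 3. Any shim: laid flat, its cam stands 4 mm above its own seat, so it fills the gap under the foot that hangs clear, but jacks a sound foot up by 4 mm
- foot4 (a point): same for foot 4, see foot1 and foot2
- shim4 (a joint): same for foot 4, see shim1 to shim3
- hex_keys: orange folding hex key set, 26 x 90 x 23 mm, lying in front of the plate; bystander, origin at its underside
- loupe: black eye loupe, 39 mm across, 38 mm high; bystander, origin at its underside
- flush_cutters: blue-handled flush cutters, 120 mm long, lying flat; bystander, origin at its underside
- glue_bottle: small white bottle with a blue cap, 26 mm across, 62 mm high; bystander, origin at its underside
Mind the look-alikes: they are no part of the job. Leave any turquoise look-alike of the part that bears foot4 alone.

How it is judged:
By the outcome, as a careful person would: the job done as asked, in the order asked, and still so for the second after the job is handed in, with the robot touching nothing.
It also fails if it takes over 54 s, if anything falls off the work surface, if the arm or the gripper's body presses on something with over 40 N, if the wrist force passes 120 N, or if a joint passes its speed limit or range.

## Working session

There is one attempt and no reset: what is moved stays moved. The work goes in short steps, Python scripts to look and compute and a tool call to move; the robot and the scene stay as the last step left them, time stands still between calls to the robot, and variables do not carry over. Pictures are saved under pics/ and viewed, at most 10 in all, crops included, and the job is handed in when it is done.

Besides the shell and the picture viewer there is one more tool, called after ">>>" as name(argument=value, ...) on one line, values as JSON. move_arm: Moves the arm, as the interface text tells. Its arguments: {"type":"object","properties":{"jaw":{"type":"array","items":{"type":"number"}},"dp":{"type":"array","items":{"type":"array","items":{"type":"number"}}},"turn":{"type":"array","items":{"type":"array","items":{"type":"number"}}},"force":{"type":"number"}},"required":["jaw","dp","turn"]}

```bash
mkdir -p pics; ls
cat > h.py <<'E'
import numpy as np,cv2
from rig import observe,cams,ticket
def K(n):
    c=cams.calibration(n);f=210/np.tan(np.radians(c['vertical_fov']/2));return c,f
def pix2w(n,u,v,z):
    "pixel -> world at height z"
    c,f=K(n);x=(u-c['cx'])/f;y=(v-c['cy'])/f;a,b=x,y
    for _ in range(20):
        s=1+c['k1']*(a*a+b*b);a,b=x/s,y/s
    V=np.array(c['view']);R=V[:3,:3];t=V[:3,3];o=-R.T@t;d=R.T@np.array([a,-b,-1])
    return o+d*(z-o[2])/d[2]
def pixd2w(n,u,v,D):
    c,f=K(n);x=(u-c['cx'])/f;y=(v-c['cy'])/f;a,b=x,y
    for _ in range(20):
        s=1+c['k1']*(a*a+b*b);a,b=x/s,y/s
    V=np.array(c['view']);R=V[:3,:3];t=V[:3,3]
    return R.T@(np.array([a,-b,-1])*D-t)
def w2pix(n,p):
    c,f=K(n);V=np.array(c['view']);q=V[:3,:3]@np.array(p)+V[:3,3];a,b=q[0]/-q[2],-q[1]/-q[2]
    s=1+c['k1']*(a*a+b*b);return c['cx']+f*a*s,c['cy']+f*b*s
E
python3 - <<'E'
from h import *
np.set_printoptions(precision=4,suppress=True)
for n in('top','side'):
    im,d=cams.get_image(n);cv2.imwrite(f'pics/{n}0.png',im[:,:,::-1]);np.save(f'{n}d.npy',d);np.save(f'{n}i.npy',im)
    V=np.array(cams.calibration(n)['view']);print(n,-V[:3,:3].T@V[:3,3])
    for q in ['plate','foot1','foot2','foot3','foot4']:
        for r in cams.mark_of(n,q)[:3]:
            u,v=r['location'][0]*560,r['location'][1]*420
            print(q,round(r['p'],2),round(u),round(v),pix2w(n,u,v,.03 if q=='plate' else .04))
    for q in ['shim1','shim2','shim3','shim4','plate','hex_keys','loupe','flush_cutters','glue_bottle']:
        for r in cams.spot_in(n,q)[:5]:
            b=np.array(r['box'])*[560,420,560,420];print(q,round(r['p'],2),b.round(),pix2w(n,b[0],b[1],.03))
s=observe();print(s['position'],s['tool_rot'],s['time_s'])
E
```

```text
pics
top [0.3067 0.1837 1.1305]
plate 0.85 271 194 [0.5816 0.1633 0.03  ]
foot1 0.9 320 269 [0.3786 0.0584 0.04  ]
foot1 0.72 251 176 [0.6326 0.2116 0.04  ]
foot1 0.68 416 278 [ 0.3316 -0.182   0.04  ]
foot2 0.9 320 269 [0.3786 0.0584 0.04  ]
foot2 0.72 251 176 [0.6326 0.2116 0.04  ]
foot2 0.68 416 278 [ 0.3316 -0.182   0.04  ]
foot3 0.9 320 269 [0.3786 0.0584 0.04  ]
foot3 0.72 251 176 [0.6326 0.2116 0.04  ]
foot3 0.68 416 278 [ 0.3316 -0.182   0.04  ]
foot4 0.9 320 269 [0.3786 0.0584 0.04  ]
foot4 0.72 251 176 [0.6326 0.2116 0.04  ]
foot4 0.68 416 278 [ 0.3316 -0.182   0.04  ]
shim1 0.68 [248. 191.  10.  14.] [0.5952 0.2229 0.03  ]
shim1 0.55 [299. 200.   3.  16.] [0.56   0.0929 0.03  ]
shim1 0.53 [242. 235.   7.  19.] [0.4816 0.2464 0.03  ]
shim1 0.46 [295. 239.   6.  18.] [0.4582 0.1121 0.03  ]
shim2 0.68 [248. 191.  10.  14.] [0.5952 0.2229 0.03  ]
shim2 0.55 [299. 200.   3.  16.] [0.56   0.0929 0.03  ]
shim2 0.53 [242. 235.   7.  19.] [0.4816 0.2464 0.03  ]
shim2 0.46 [295. 239.   6.  18.] [0.4582 0.1121 0.03  ]
shim3 0.68 [248. 191.  10.  14.] [0.5952 0.2229 0.03  ]
shim3 0.55
[... 2271 characters left out ...]
3  ]
shim4 0.58 [257. 241.  20.  15.] [0.4582 0.114  0.03  ]
shim4 0.46 [302. 243.  16.   5.] [0.5664 0.0886 0.03  ]
plate 0.6 [298. 228.  59.  44.] [0.5716 0.1538 0.03  ]
hex_keys 0.63 [235. 237.  15.  20.] [0.4039 0.1399 0.03  ]
hex_keys 0.55 [305. 246.  25.  13.] [0.571  0.0764 0.03  ]
loupe 0.45 [225. 198.  15.  17.] [0.3921 0.3401 0.03  ]
loupe 0.34 [297. 226.  61.  44.] [0.5722 0.1633 0.03  ]
flush_cutters 0.63 [349. 216.  12.  14.] [0.7233 0.1854 0.03  ]
flush_cutters 0.61 [226. 182.  31.   8.] [0.4035 0.4351 0.03  ]
glue_bottle 0.61 [349. 217.  15.  18.] [0.7235 0.1803 0.03  ]
[0.2034 0.511  0.2313] [[-0.9291  0.3698 -0.    ]
 [ 0.3698  0.9291  0.    ]
 [ 0.      0.     -1.    ]] 1.5
```

View pics/top0.png

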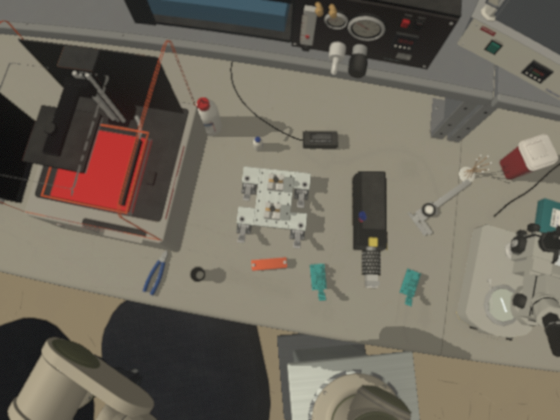

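View pics/side0.png

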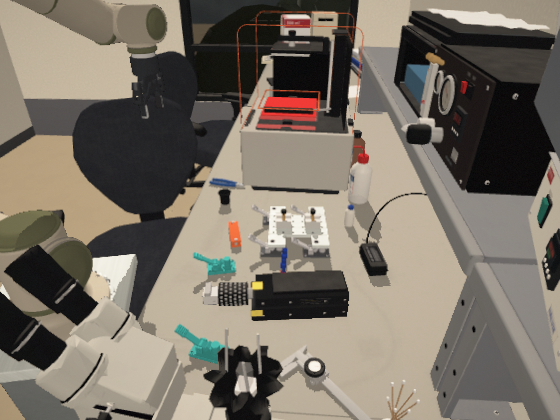

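Top view: the plate is at about (273,203) with four grey lugs. The two turquoise look-alikes are at (320,281) and (410,286). The hex keys are at (268,265). The plate's own lugs fit the description, so next I fit the plate pose and confirm it in a crop.

```bash
cat > a.py <<'E'
from h import *
from scipy.optimize import minimize
np.set_printoptions(precision=4,suppress=True)
im=np.load('topi.npy');d=np.load('topd.npy')
P=[]
for v in range(155,255):
    for u in range(225,325):
        if d[v,u]>0: P.append(pixd2w('top',u,v,d[v,u]))
P=np.array(P)
print('bench z',np.median(P[P[:,2]<.02][:,2]))
hist,e=np.histogram(P[:,2],np.arange(-.01,.1,.005));print(list(zip(e.round(3),hist)))
Q=P[(P[:,2]>.03)&(P[:,2]<.05)]
def local(T,X):
    c,s=np.cos(T[2]),np.sin(T[2]);D=X[:,:2]-T[:2];return D@np.array([[c,-s],[s,c]])
def cost(T):
    L=local(T,Q);x,y=abs(L[:,0]),abs(L[:,1]);lx=L[:,0]
    inp=(x<.0755)&(y<.045)
    lug=(y>=.045)&(y<.088)&(((lx>.026)&(lx<.069))|((lx>-.082)&(lx<-.039)))
    return -np.sum(inp|lug)
best=min(((cost((x,y,t)),x,y,t) for x in np.arange(.50,.56,.003) for y in np.arange(.15,.2,.003) for t in np.radians(np.arange(-16,-4,1))),key=lambda r:r[0])
print(len(Q),best)
r=minimize(cost,best[1:],method='Nelder-Mead',options=dict(initial_simplex=np.array(best[1:])+np.array([[0,0,0],[.004,0,0],[0,.004,0],[0,0,.03]])));T=r.x;print(T,np.degrees(T[2]),r.fun)
def W(x,y):
    c,s=np.cos(T[2]),np.sin(T[2]);return np.array([T[0]+c*x-s*y,T[1]+s*x+c*y])
out=[]
for n,(u0,v0,w,h) in {'top':(225,155,100,125),'side':(225,180,120,90)}.items():
    I=np.load(n+'i.npy');k=5 if n=='side' else 4
    C=cv2.resize(I[v0:v0+h,u0:u0+w],None,fx=k,fy=k,interpolation=cv2.INTER_CUBIC)[:,:,::-1].copy()
    if n=='side':C=cv2.resize(C,(400,300))
    ks=400/w if n=='side' else k
    for sx in(1,-1):
        for sy in(1,-1):
            for px,z,col in((0,.04,(0,0,255)),(-.061,.045,(255,0,0))):
                p=W(sx*.054+px,sy*.07);u,v=w2pix(n,[*p,z]);cv2.circle(C,(int((u-u0+.5)*ks),int((v-v0+.5)*ks)),3,col,-1)
                if n=='top':print(sx,sy,px,p)
    out.append(C)
H=max(o.shape[0] for o in out)
cv2.imwrite('pics/crop1.png',np.hstack([cv2.copyMakeBorder(o,0,H-o.shape[0],0,0,0) for o in out]))
E
python3 a.py
```

```text
Traceback (most recent call last):
  File "a.py", line 8, in <module>
    if d[v,u]>0: P.append(pixd2w('top',u,v,d[v,u]))
                          ~~~~~~^^^^^^^^^^^^^^^^^^
  File "h.py", line 13, in pixd2w
    c,f=K(n);x=(u-c['cx'])/f;y=(v-c['cy'])/f;a,b=x,y
        ~^^^
  File "h.py", line 4, in K
    c=cams.calibration(n);f=210/np.tan(np.radians(c['vertical_fov']/2));return c,f
ValueError: time passes only in moves, steps and waits
```

```bash
sed -i 's/^def K(n)/import functools\n@functools.lru_cache(None)\ndef K(n)/' h.py; python3 a.py
```

```text
bench z 0.0013839564804375287
[(np.float64(-0.01), np.int64(11)), (np.float64(-0.005), np.int64(1634)), (np.float64(0.0), np.int64(4166)), (np.float64(0.005), np.int64(419)), (np.float64(0.01), np.int64(95)), (np.float64(0.015), np.int64(26)), (np.float64(0.02), np.int64(87)), (np.float64(0.025), np.int64(87)), (np.float64(0.03), np.int64(74)), (np.float64(0.035), np.int64(793)), (np.float64(0.04), np.int64(1823)), (np.float64(0.045), np.int64(169)), (np.float64(0.05), np.int64(76)), (np.float64(0.055), np.int64(88)), (np.float64(0.06), np.int64(234)), (np.float64(0.065), np.int64(98)), (np.float64(0.07), np.int64(24)), (np.float64(0.075), np.int64(2)), (np.float64(0.08), np.int64(24)), (np.float64(0.085), np.int64(31)), (np.float64(0.09), np.int64(0))]
2859 (np.int64(-2122), np.float64(0.56), np.float64(0.159), np.float64(-0.19198621771937624))
[ 0.5748  0.156  -0.2004] -11.4796097525487 -2495.0
1 1 0 [0.6416 0.2138]
1 1 -0.061 [0.5818 0.226 ]
1 -1 0 [0.6137 0.0766]
1 -1 -0.061 [0.554  0.0888]
-1 1 0 [0.5358 0.2353]
-1 1 -0.061 [0.476  0.2474]
-1 -1 0 [0.5079 0.0981]
-1 -1 -0.061 [0.4481 0.1102]
```

View pics/crop1.png

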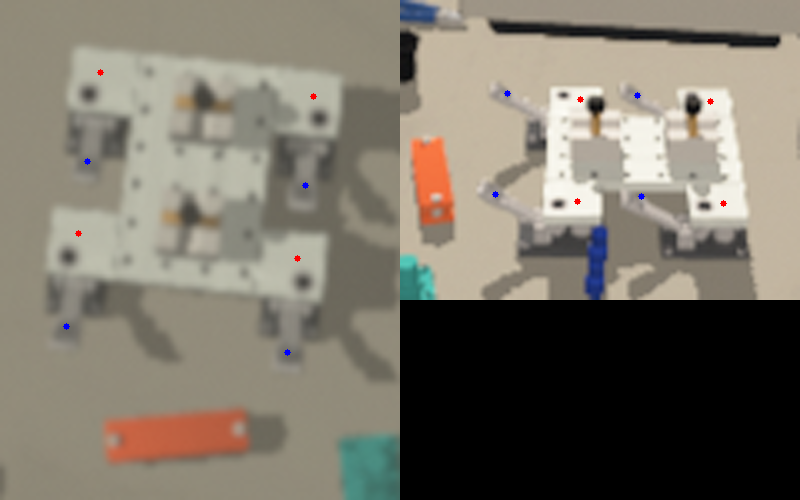

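The plate fits at (0.575, 0.156) with a yaw of -11.5°. The red dots (foot spots) sit on the white lugs and the blue dots on the raised levers. The turquoise copies stand apart from the plate, so the plate's own four lugs are the ones to press. I'm approaching the front-left foot with the jaws shut.

>>> move_arm(jaw=[0, 0, 0, 0, 0, 0, 0, 0, 0, 0, 0, 0], dp=[[0, 0, 0], [0, 0, 0], [-3.2, -1.7, 0.8], [-3.2, -1.7, 0.8], [-3.2, -1.7, 0.8], [-3.2, -1.7, 0.8], [-3.2, -1.7, 0.8], [-3.2, -1.7, 0.8], [-3.2, -1.7, 0.8], [-3.2, -1.7, 0.8], [-3.2, -1.7, 0.8], [-3.2, -1.7, 0.8]], turn=[[0, 0, -0.089], [0, 0, -0.089], [0, 0, 0], [0, 0, 0], [0, 0, 0], [0, 0, 0], [0, 0, 0], [0, 0, 0], [0, 0, 0], [0, 0, 0], [0, 0, 0], [0, 0, 0]])

```text
time_s: 2.5
position: [0.4843, 0.2792, 0.151]
tool_rot: [[-0.98, 0.2, 0.0], [0.2, 0.98, 0.0], [-0.0, 0.0, -1.0]]
ft_force: [-0.3, 0.2, 0.1]
grip_width: -0.0
gripper_force: 0.0
```

```bash
cat > g.py <<'E'
from h import *
import sys
F=dict(FL=(.5358,.2353),RL=(.6416,.2138),RR=(.6137,.0766),FR=(.5079,.0981),sFL=(.476,.2474),sRL=(.5818,.226),sRR=(.554,.0888),sFR=(.4481,.1102))
s=observe();p=np.array(s['position']);R=np.array(s['tool_rot'])
print('t',s['time_s'],'p',p.round(4),'yaw',np.degrees(np.arctan2(R[1,0],R[0,0])).round(2),'tilt',R[2].round(3),'F',np.round(s['ft_force'],1),'w',s['grip_width'])
for a in sys.argv[1:]:print(a,'tool cm',(100*R.T@(np.array([*F[a],.05])-p)).round(2))
E
python3 g.py FL RL
```

```text
t 2.5 p [0.4843 0.2792 0.151 ] yaw 168.49 tilt [-0.  0. -1.] F [-0.3  0.2  0.1] w -3.398261037179262e-05
FL tool cm [-5.92 -3.28 10.1 ]
RL tool cm [-16.72  -3.27  10.11]
```

>>> move_arm(jaw=[0, 0, 0, 0, 0, 0, 0, 0, 0], dp=[[-2, -1.1, 1.5], [-2, -1.1, 1.5], [-1.92, -1.08, 1.5], [0, 0, 2], [0, 0, 2], [0, 0, 1], [0, 0, 0.5], [0, 0, 0.2], [0, 0, 0]], turn=[[0, 0, 0], [0, 0, 0], [0, 0, 0], [0, 0, 0], [0, 0, 0], [0, 0, 0], [0, 0, 0], [0, 0, 0], [0, 0, 0]])

```text
time_s: 3.25
position: [0.5347, 0.2369, 0.0497]
tool_rot: [[-0.98, 0.199, 0.001], [0.199, 0.98, 0.0], [-0.001, 0.0, -1.0]]
ft_force: [-0.3, 0.6, 0.6]
grip_width: 0.0001
gripper_force: 0.0
```

>>> move_arm(jaw=[0, 0, 0, 0, 0, 0, 0, 0, 0, 0], dp=[[0, 0, 0.2], [0, 0, 0.2], [0, 0, 0.1], [0, 0, 0.1], [0, 0, 0.1], [0, 0, 0.1], [0, 0, 0.05], [0, 0, 0.05], [0, 0, 0.05], [0, 0, 0]], turn=[[0, 0, 0], [0, 0, 0], [0, 0, 0], [0, 0, 0], [0, 0, 0], [0, 0, 0], [0, 0, 0], [0, 0, 0], [0, 0, 0], [0, 0, 0]])

```text
time_s: 4.08
position: [0.5345, 0.2367, 0.0401]
tool_rot: [[-0.98, 0.199, 0.0], [0.199, 0.98, -0.0], [-0.0, 0.0, -1.0]]
ft_force: [-1.1, 0.1, 3.2]
grip_width: -0.0
gripper_force: 1.5
```

>>> move_arm(jaw=[0, 0, 0], dp=[[0, 0, 0.05], [0, 0, 0.05], [0, 0, 0]], turn=[[0, 0, 0], [0, 0, 0], [0, 0, 0]])

```text
time_s: 4.33
position: [0.5346, 0.2366, 0.04]
tool_rot: [[-0.98, 0.199, 0.001], [0.199, 0.98, 0.0], [-0.001, 0.0, -1.0]]
ft_force: [-3.7, -0.9, 11.6]
grip_width: 0.0004
gripper_force: 5.8
```

Front-left is sound: 11.6 N with no movement. On to rear-left.

>>> move_arm(jaw=[0, 0, 0, 0, 0, 0, 0, 0, 0, 0, 0], dp=[[0, 0, -0.6], [0, 0, -1.5], [-2.7, 0, 0], [-2.7, 0, 0], [-2.7, -0.1, 0], [-2.8, 0, 0], [0, 0, 1], [0, 0, 0.6], [0, 0, 0.1], [0, 0, 0.1], [0, 0, 0.1]], turn=[[0, 0, 0], [0, 0, 0], [0, 0, 0], [0, 0, 0], [0, 0, 0], [0, 0, 0], [0, 0, 0], [0, 0, 0], [0, 0, 0], [0, 0, 0], [0, 0, 0]])

```text
time_s: 5.25
position: [0.6405, 0.2144, 0.0411]
tool_rot: [[-0.98, 0.199, -0.0], [0.199, 0.98, 0.0], [0.0, -0.0, -1.0]]
ft_force: [-1.1, 0.1, 0.5]
grip_width: 0.0
gripper_force: 0.0
```

>>> move_arm(jaw=[0, 0, 0], dp=[[0, 0, 0.05], [0, 0, 0.05], [0, 0, 0]], turn=[[0, 0, 0], [0, 0, 0], [0, 0, 0]])

```text
time_s: 5.5
position: [0.641, 0.2141, 0.0401]
tool_rot: [[-0.98, 0.199, 0.0], [0.199, 0.98, 0.0], [-0.0, 0.0, -1.0]]
ft_force: [-0.2, 0.6, 0.7]
grip_width: 0.0
gripper_force: 0.2
```

>>> move_arm(jaw=[0, 0, 0], dp=[[0, 0, 0.05], [0, 0, 0.05], [0, 0, 0]], turn=[[0, 0, 0], [0, 0, 0], [0, 0, 0]])

```text
time_s: 5.75
position: [0.641, 0.2141, 0.0401]
tool_rot: [[-0.98, 0.199, 0.001], [0.199, 0.98, 0.0], [-0.001, 0.0, -1.0]]
ft_force: [-4.6, 0.4, 7.5]
grip_width: 0.0002
gripper_force: 3.9
```

Rear-left is sound too: 7.5 N with no movement. Now rear-right, crossing above the fixtures.

>>> move_arm(jaw=[0, 0, 0, 0, 0, 0, 0, 0, 0, 0, 0, 0], dp=[[0, 0, -1], [0, 0, -3], [0, 0, -3.1], [0, -3.5, 0], [0, -3.5, 0], [0, -3.5, 0], [0, -3.5, 0], [0, 0, 3], [0, 0, 2.5], [0, 0, 1], [0, 0, 0.2], [0, 0, 0]], turn=[[0, 0, 0], [0, 0, 0], [0, 0, 0], [0, 0, 0], [0, 0, 0], [0, 0, 0], [0, 0, 0], [0, 0, 0], [0, 0, 0], [0, 0, 0], [0, 0, 0], [0, 0, 0]])

```text
time_s: 6.75
position: [0.6135, 0.077, 0.0432]
tool_rot: [[-0.98, 0.199, 0.0], [0.199, 0.98, -0.0], [-0.0, -0.0, -1.0]]
ft_force: [0.5, 0.6, 0.3]
grip_width: -0.0002
gripper_force: 0.0
```

>>> move_arm(jaw=[0, 0, 0, 0], dp=[[0, 0, 0.1], [0, 0, 0.1], [0, 0, 0.05], [0, 0, 0]], turn=[[0, 0, 0], [0, 0, 0], [0, 0, 0], [0, 0, 0]])

```text
time_s: 7.08
position: [0.6134, 0.0769, 0.0409]
tool_rot: [[-0.98, 0.199, 0.001], [0.199, 0.98, -0.0], [-0.001, 0.0, -1.0]]
ft_force: [0.1, 0.2, -0.4]
grip_width: -0.0001
gripper_force: 0.0
```

>>> move_arm(jaw=[0, 0, 0, 0], dp=[[0, 0, 0.05], [0, 0, 0.05], [0, 0, 0.05], [0, 0, 0]], turn=[[0, 0, 0], [0, 0, 0], [0, 0, 0], [0, 0, 0]])

```text
time_s: 7.42
position: [0.6135, 0.0767, 0.0393]
tool_rot: [[-0.98, 0.199, 0.001], [0.199, 0.98, -0.0], [-0.001, 0.0, -1.0]]
ft_force: [-0.6, 0.0, 4.0]
grip_width: -0.0
gripper_force: 2.2
```

>>> move_arm(jaw=[0, 0, 0], dp=[[0, 0, 0.05], [0, 0, 0], [0, 0, 0]], turn=[[0, 0, 0], [0, 0, 0], [0, 0, 0]])

```text
time_s: 7.67
position: [0.6135, 0.0767, 0.0386]
tool_rot: [[-0.98, 0.2, 0.001], [0.2, 0.98, -0.0], [-0.001, 0.0, -1.0]]
ft_force: [0.2, -0.2, 4.8]
grip_width: -0.0001
gripper_force: 2.5
```

It is giving: z follows the command at about 5 N. I'll press on to confirm the full travel.

>>> move_arm(jaw=[0, 0, 0, 0], dp=[[0, 0, 0.1], [0, 0, 0.05], [0, 0, 0], [0, 0, 0]], turn=[[0, 0, 0], [0, 0, 0], [0, 0, 0], [0, 0, 0]])

```text
time_s: 8.0
position: [0.6136, 0.0766, 0.0372]
tool_rot: [[-0.98, 0.2, 0.001], [0.2, 0.98, -0.0], [-0.001, 0.0, -1.0]]
ft_force: [-0.2, -0.0, 5.8]
grip_width: -0.0002
gripper_force: 3.0
```

Rear-right gives: it went down 3 mm under 4 to 6 N. Its shim lever is next: lift, then move 61 mm towards -x.

>>> move_arm(jaw=[0, 0, 0, 0, 0, 0, 0, 0, 0, 0, 0, 0], dp=[[0, 0, -0.2], [0, 0, -0.3], [0, 0, -1.5], [0, 0, -2], [2, -0.1, 0], [2, -0.1, 0], [2.1, -0.1, 0], [0, 0, 1.5], [0, 0, 0.5], [0, 0, 0.3], [0, 0, 0.2], [0, 0, 0]], turn=[[0, 0, 0], [0, 0, 0], [0, 0, 0], [0, 0, 0], [0, 0, 0], [0, 0, 0], [0, 0, 0], [0, 0, 0], [0, 0, 0], [0, 0, 0], [0, 0, 0], [0, 0, 0]])

```text
time_s: 9.0
position: [0.5532, 0.0858, 0.0514]
tool_rot: [[-0.98, 0.2, -0.0], [0.2, 0.98, -0.0], [0.0, -0.0, -1.0]]
ft_force: [0.1, 0.7, 0.2]
grip_width: -0.0001
gripper_force: 0.0
```

```bash
python3 - <<'E'
from h import *
I,_=cams.get_image('side');C=cv2.resize(I[160:280,215:355],None,fx=5,fy=5,interpolation=cv2.INTER_CUBIC)
cv2.imwrite('pics/s2.png',C[:,:,::-1])
E
python3 g.py sRR
```

```text
t 9.05 p [0.5532 0.0858 0.0517] yaw 168.48 tilt [ 0. -0. -1.] F [-0.  -0.1  0.3] w -0.00035871903195548515
sRR tool cm [-0.01  0.31  0.17]
```

View pics/s2.png

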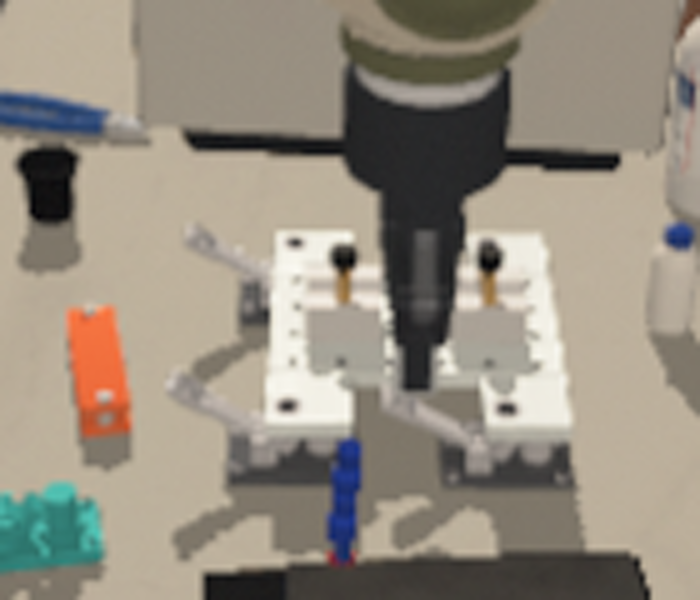

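The fingertip at crop (415,385) is above the rear-right lever's outer arm, and nothing has been disturbed. Pressing down while watching the force.

>>> move_arm(jaw=[0, 0, 0, 0, 0, 0], dp=[[0, 0, 0.3], [0, 0, 0.3], [0, 0, 0.3], [0, 0, 0.3], [0, 0, 0.3], [0, 0, 0]], turn=[[0, 0, 0], [0, 0, 0], [0, 0, 0], [0, 0, 0], [0, 0, 0], [0, 0, 0]])

```text
time_s: 9.55
position: [0.5527, 0.086, 0.0364]
tool_rot: [[-0.98, 0.2, -0.0], [0.2, 0.98, 0.0], [0.0, -0.0, -1.0]]
ft_force: [-0.3, -0.5, 0.3]
grip_width: 0.0001
gripper_force: 0.2
```

>>> move_arm(jaw=[0, 0, 0, 0, 0], dp=[[0, 0, 0.3], [0, 0, 0.3], [0, 0, 0.2], [0, 0, 0.1], [0, 0, 0]], turn=[[0, 0, 0], [0, 0, 0], [0, 0, 0], [0, 0, 0], [0, 0, 0]])

```text
time_s: 9.97
position: [0.5526, 0.086, 0.0275]
tool_rot: [[-0.98, 0.199, -0.001], [0.199, 0.98, 0.0], [0.001, -0.0, -1.0]]
ft_force: [0.3, 0.6, -0.2]
grip_width: -0.0001
gripper_force: 0.1
```

No resistance at z 0.0275, where contact was expected at about 0.045, so I take another look.

Run:
```python
from h import *
o=[]
for n,(u0,v0,w,h) in {'side':(255,200,80,70),'top':(235,160,80,90)}.items():
    I,_=cams.get_image(n);C=cv2.resize(I[v0:v0+h,u0:u0+w],(400,int(h*400/w)),interpolation=cv2.INTER_CUBIC);o.append(cv2.copyMakeBorder(C,0,450-C.shape[0],0,0,0))
cv2.imwrite('pics/s3.png',np.hstack(o)[:,:,::-1])
print(w2pix('side',observe()['position']))
```

```text
(np.float64(296.51425765843004), np.float64(244.82633796414416))
```

View pics/s3.png

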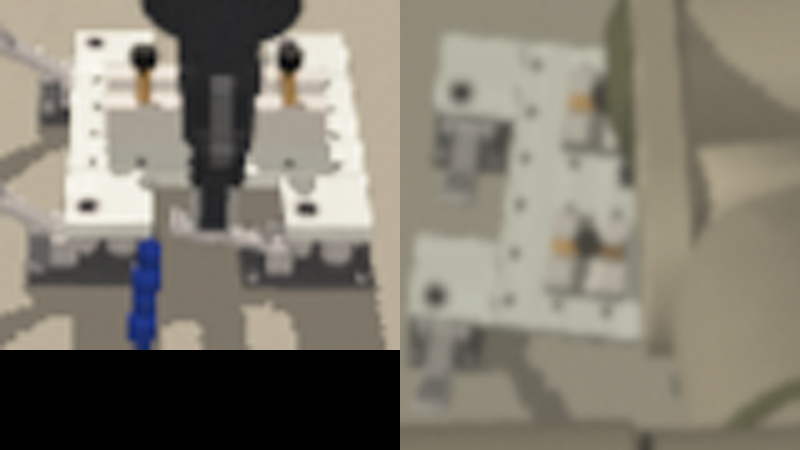

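The lever is clearly flatter than before: its tip is at (180,215) and its pin at (270,240) in the left crop. So it is going down and holding where it is left. I'll keep pressing to the stop.

>>> move_arm(jaw=[0, 0, 0, 0, 0], dp=[[0, 0, 0.15], [0, 0, 0.15], [0, 0, 0.1], [0, 0, 0.1], [0, 0, 0]], turn=[[0, 0, 0], [0, 0, 0], [0, 0, 0], [0, 0, 0], [0, 0, 0]])

```text
time_s: 10.48
position: [0.5527, 0.086, 0.0227]
tool_rot: [[-0.98, 0.199, -0.0], [0.199, 0.98, 0.0], [0.0, -0.0, -1.0]]
ft_force: [-1.7, 1.3, 0.9]
grip_width: -0.0002
gripper_force: 0.7
```

>>> move_arm(jaw=[0, 0, 0], dp=[[0, 0, 0.1], [0, 0, 0.1], [0, 0, 0]], turn=[[0, 0, 0], [0, 0, 0], [0, 0, 0]])

```text
time_s: 10.73
position: [0.5527, 0.086, 0.0206]
tool_rot: [[-0.98, 0.199, -0.0], [0.199, 0.98, 0.0], [0.0, -0.0, -1.0]]
ft_force: [-0.5, 0.7, 1.3]
grip_width: -0.0001
gripper_force: 0.8
```

>>> move_arm(jaw=[0, 0, 0], dp=[[0, 0, 0.1], [0, 0, 0.05], [0, 0, 0]], turn=[[0, 0, 0], [0, 0, 0], [0, 0, 0]])

```text
time_s: 10.98
position: [0.5528, 0.086, 0.0192]
tool_rot: [[-0.98, 0.199, -0.0], [0.199, 0.98, 0.0], [0.0, -0.0, -1.0]]
ft_force: [-1.4, -0.1, 1.7]
grip_width: -0.0002
gripper_force: 0.9
```

>>> move_arm(jaw=[0, 0, 0], dp=[[0, 0, 0.05], [0, 0, 0.05], [0, 0, 0]], turn=[[0, 0, 0], [0, 0, 0], [0, 0, 0]])

```text
time_s: 11.23
position: [0.5528, 0.086, 0.0184]
tool_rot: [[-0.98, 0.199, -0.0], [0.199, 0.98, 0.0], [0.0, 0.0, -1.0]]
ft_force: [-1.5, -0.2, 3.6]
grip_width: 0.0
gripper_force: 2.0
```

>>> move_arm(jaw=[0, 0, 0], dp=[[0, 0, 0.05], [0, 0, 0.05], [0, 0, 0]], turn=[[0, 0, 0], [0, 0, 0], [0, 0, 0]])

```text
time_s: 11.48
position: [0.5526, 0.086, 0.0174]
tool_rot: [[-0.98, 0.199, -0.0], [0.199, 0.98, 0.0], [0.0, -0.0, -1.0]]
ft_force: [-3.8, 1.3, 4.7]
grip_width: 0.0
gripper_force: 2.4
```

>>> move_arm(jaw=[0, 0, 0], dp=[[0, 0, 0.05], [0, 0, 0], [0, 0, 0]], turn=[[0, 0, 0], [0, 0, 0], [0, 0, 0]])

```text
time_s: 11.73
position: [0.5527, 0.086, 0.0172]
tool_rot: [[-0.98, 0.199, -0.0], [0.199, 0.98, 0.0], [0.0, -0.0, -1.0]]
ft_force: [-4.1, 0.8, 8.4]
grip_width: 0.0004
gripper_force: 3.9
```

>>> move_arm(jaw=[0, 0, 0, 0], dp=[[0, 0, 0.05], [0, 0, 0.05], [0, 0, 0], [0, 0, 0]], turn=[[0, 0, 0], [0, 0, 0], [0, 0, 0], [0, 0, 0]])

```text
time_s: 12.07
position: [0.5527, 0.086, 0.0169]
tool_rot: [[-0.98, 0.199, 0.0], [0.199, 0.98, -0.0], [-0.0, 0.0, -1.0]]
ft_force: [-5.8, 0.5, 14.2]
grip_width: -0.0002
gripper_force: 7.4
```

>>> move_arm(jaw=[0, 0, 0, 0], dp=[[0, 0, 0.05], [0, 0, 0.05], [0, 0, 0], [0, 0, 0]], turn=[[0, 0, 0], [0, 0, 0], [0, 0, 0], [0, 0, 0]])

```text
time_s: 12.4
position: [0.5527, 0.086, 0.0165]
tool_rot: [[-0.98, 0.199, 0.001], [0.199, 0.98, -0.0], [-0.001, 0.0, -1.0]]
ft_force: [-7.7, 0.4, 21.7]
grip_width: 0.0002
gripper_force: 10.8
```

>>> move_arm(jaw=[0, 0, 0, 0, 0, 0, 0, 0, 0, 0, 0], dp=[[0, 0, -0.3], [0, 0, -0.7], [0, 0, -2], [0, 0, -3], [0, 0, -4], [0, 0, -4], [0, 0, -4], [4, -1, -2], [4, -1, 0], [4, -1, 0], [0, 0, 0]], turn=[[0, 0, 0], [0, 0, 0], [0, 0, 0], [0, 0, 0], [0, 0, 0], [0, 0, 0], [0, 0, 0], [0, 0, 0], [0, 0, 0], [0, 0, 0], [0, 0, 0]])

```text
time_s: 13.32
position: [0.4258, 0.0812, 0.2125]
tool_rot: [[-0.98, 0.199, -0.005], [0.199, 0.98, 0.0], [0.005, -0.001, -1.0]]
ft_force: [1.0, -0.7, -0.4]
grip_width: -0.0004
gripper_force: 0.0
```

Run:
```python
from h import *
I,_=cams.get_image('side');C=cv2.resize(I[180:280,215:355],None,fx=5,fy=5,interpolation=cv2.INTER_CUBIC)
cv2.imwrite('pics/s4.png',C[:,:,::-1])
```

```text
(no output)
```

View pics/s4.png

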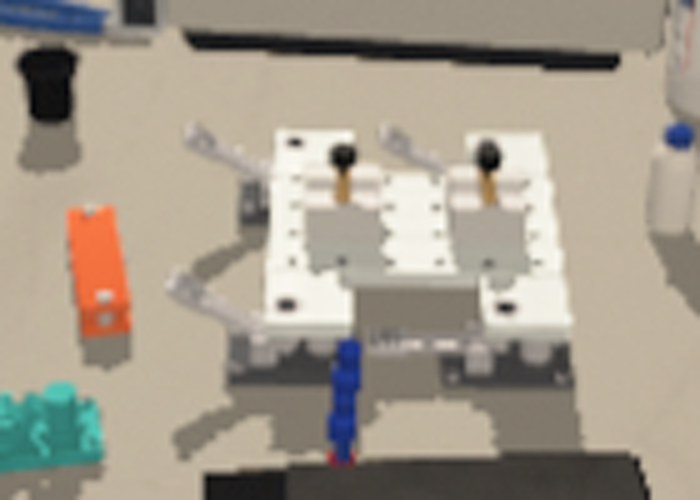

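The rear-right lever lies flat (crop (420,342)) and the other three are still up. The plate and its neighbours are where they were. Handing in.

```bash
python3 -c "
from rig import ticket
print(ticket.close_job())"
```

```text
the job is handed in; nothing more can be done
None
```

The rear-right foot was the one that gave (3 mm at 4 to 6 N); I pressed its shim lever flat to the hard stop, left the other three up, and handed the job in at about 13 s; I did not press that foot again afterwards or press the front-right foot.

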